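Put the left-over pack away and hold up the filled medicine carrier

ROBOT

A 6-joint arm with a two-finger parallel gripper is mounted at the origin on the work surface. World frame = base frame: x ahead of the robot, y to its left, z up, the work surface at z = 0. Lengths are in m, angles in rad, forces in N, time in s.
With the tool pointing down it reaches from about 0.375 to 0.9 m from the base axis. Payload 3.1 kg.
Tool frame: the origin (TCP) lies on the centre line of the jaws, within the pads' length; the fingertips stand 8 mm ahead of it and the grasp point (between the pads) lies 11 mm behind it; z points along the fingers, y is the line along which they close (so a half turn about z gives the same grasp; the last joint's range is limited). The gripper opens to 87 mm and grips with 3 to 60 N. Pads are 19 mm wide; open, the fingers measure 117 mm over their backs; the gripper's body (75 mm by 190 mm) begins 51 mm behind the grasp point.
Start: joints at [1.016, 0.527, 1.433, -0, 1.181, -0.178], TCP at [0.23, 0.581, 0.231] pointing down, gripper open.
Joint ranges: [-3.08, 3.08], [-0.75, 2.2], [0.22, 2.44], [-1.43, 4.57], [0, 2.65], [-2.85, 2.85]. Speed limits (rad/s): [2.79, 2.79, 3.14, 3.14, 3.14, 3.14].

INTERFACE

Orientations are given as a unit quaternion [x, y, z, w].
In Python, from rig import robot gives the robot as it stands. The module is installed in compiled form; this text tells all that it offers.
- The arm moves only by the tool send_rows, never from a script. Its argument "increments" is one flat list of numbers, 7 for each row, row after row: the turn, a rotation vector about the world's x, y, z in rad, then the shift along the world's x, y, z in cm, then the opening, from 0 (shut) to 1 (fully open). A call has 1 to 20 rows; each row shifts and turns the commanded pose from where the row before left it; what a row does not reach is not made up. A row lasts 1/12 s, in which the tool goes at most 41.7 mm and 7.16 degrees, less where a joint would pass 70% of its speed; a pose out of reach is approached as far as the arm can. A call is refused whole if a number of a shift passes 4.17 or a number of a turn 0.125, either way. A call with a gripper value outside its range is refused whole. The fingers move at their own pace and stop on an object; "newtons" is the grip in N (left out, the last holds). Time passes only in rows, so rows that do not move let the fingers close. It gives the time, the measured TCP pose, the force, the opening and the grip force at its end, in the units of the state.
- robot.get_obs(): the state, without advancing time (a new reading comes with each control period).
- robot.camera(name): name is "side" or "top" or "wrist"; returns a dict with "image" (384x512x3 uint8, red, green, blue), "range_z" (384x512 float32, m along the optical axis (not along the pixel's ray), 0 where there is no reading), "fx", "fy", "cx", "cy" (pixels), "R" (3x3) and "t" (3): a world point X has camera coordinates R X + t. Camera axes: x right, y down, z forward; pixel columns grow to the right and rows downward; lengths in m; the calibration is good to about 2 mm. A picture is of the moment at which its call begins.
- robot.hand_in(): hands the job in; it is judged then, once.
The state is a dict: "time": time; "q": joint angles; "joint_velocities": joint speeds; "joint_torque": joint torques, N m; "position": TCP position; "tool_rot": TCP orientation; "ft_force": force on the tool from outside, world axes, zero at the start; "moment": the same for the moment, N m; "grip_width": finger opening in m; "grip_force": force on a finger pad.
Only numpy, scipy, OpenCV 4.12 (cv2) and the standard library are available. Lean on these libraries where they do the work, as an engineer would, in place of code of your own. Each camera call takes 0.05 s, during which the arm holds its last target. There are 200 camera calls.

TASK

The ward's order is made up: lay the left-over pack (the carton lying flat on the counter) in the free front part of the stock chest's open top drawer, let go of it and slide the drawer gently but fully shut. Then take the filled medicine carrier by its handle, lift it about 10 cm clear of the counter and keep it there level and still, everything in it upright, ready to be handed over; finish while still holding it up. Do not disturb the tall carton and the tablet bottle that stand on the counter.

Things in the scene. Friction and masses are not known exactly. Their poses are not given: they have to be found in the camera images.
- pack_center (a point): Centre of the left-over pack: a white printed carton with a blue band, 90 x 50 x 40 mm (its x, y, z), 60 to 130 g, lying flat in the middle part of the counter; the centre is 20 mm above its underside. The other two things in that part stand upright (a tall carton and a round bottle); this is the only one lying flat.
- pack: The same pack; this origin is the centre of its underside, x along its 90 mm length, z up.
- chest: Fixed cream two-drawer wooden stock chest, 230 mm wide (y), 250 mm deep (x), 150 mm high, on the left or the right part of the counter, drawers towards the robot. Origin: on the counter, 100 mm in front of the middle of the carcass face (so under the open drawer); x points straight into the chest, z up. A jar and a large carton stand on the rear half of its top, at least 115 mm behind the carcass face, the taller 85 mm high.
- drawer (a joint): Opening of the top drawer in m: 0 fully shut (front panel against the carcass), up to 0.175; starts at 0.14 to 0.17. It slides freely along the chest's x, held only by about 1.5 N of friction, and stays where it is left; it shuts when pushed into the chest.
- drawer_floor (a point): Centre of the floor of the top drawer's free front part, 83 mm above the counter; x points to the drawer's rear (into the chest), z up. The free part reaches 62 mm either way in x (from the front panel to a 36 mm high divider, behind which is a row of cartons that belongs to the drawer) and 92 mm either way in y (40 mm high sides). The front panel is 12 mm thick, 224 mm wide, and reaches from 10 mm below to 55 mm above the floor. The chest's top is 67 mm above this floor.
- drawer_pull (a point): Middle of the top drawer's pull: a level steel bar 8 mm thick and 80 mm long along y, 34 mm in front of the inner face of the front panel (18 mm gap between bar and panel), 103 mm above the counter. The lower drawer, shut, has the same pull 66 mm lower.
- carrier_handle (a point): Centre of the carrier's handle bar, 150 mm above the carrier's underside. The bar is level along the carrier's x, 24 mm wide (y) and 20 mm thick (z), free for 138 mm between its two posts.
- carrier: Loose grey plastic medicine carrier: a six-cell open tray 260 mm (x) x 170 mm (y) x 62 mm high with a fixed handle bar lengthwise over its middle, 160 mm high in all; with its contents 0.5 to 0.8 kg. It stands on the side of the counter away from the chest. Origin: centre of its underside, x along the handle, z up. Nothing in it stands higher than 80 mm.
- syrup_center (a point): Centre of the amber bottle standing loose in a corner cell of the carrier (44 mm across, 75 mm high).
- jar_center (a point): Centre of the white jar standing loose in the opposite corner cell of the carrier (54 mm across, 60 mm high).
- small_carton_center (a point): Centre of the small carton standing loose in a middle cell of the carrier (40 x 30 mm, 70 mm high).
- tall_carton: Bystander: carton standing upright in the middle part of the counter, 55 x 40 mm, 105 mm high; origin at the centre of its underside.
- tablet_bottle: Bystander: white tablet bottle standing in the middle part of the counter, 60 mm across, 95 mm high; origin at the centre of its underside.
Not all that is in view belongs to the job. Leave any turquoise look-alike of the part that bears jar_center alone.

How it is judged:
On the way, in this order (a step that is already met when the one before it is completed fails the run):
1. the pack lies released in the free front part of the top drawer, the drawer still open (x of pack_center in the frame of drawer_floor between -0.0625 and 0.0625 m and y of pack_center in the frame of drawer_floor between -0.092 and 0.092 m and z of pack_center in the frame of drawer_floor between 0.01 and 0.042 m and contact force between the fingers and pack below 0.2 N and value of joint drawer above 0.05 m and linear speed of pack below 0.05 m/s), for 0.2 s.
2. the drawer is fully shut with the pack in it (value of joint drawer below 0.006 m and x of pack_center in the frame of drawer_floor between -0.0625 and 0.0625 m and y of pack_center in the frame of drawer_floor between -0.092 and 0.092 m and z of pack_center in the frame of drawer_floor between 0.01 and 0.042 m and contact force between the fingers and pack below 0.2 N), for 0.2 s.
3. the carrier hangs from the gripper, level, clear of the counter and still (height (world z) of carrier between 0.06 and 0.16 m and angle between carrier's own z axis and vertical below 0.09 rad and contact force between the fingers and carrier above 4 N and linear speed of carrier below 0.03 m/s and angular speed of carrier below 0.15 rad/s and distance between the grasp point and carrier_handle below 0.085 m and contact force between carrier and tall_carton below 0.1 N and contact force between carrier and tablet_bottle below 0.1 N and contact force between carrier and chest below 0.1 N and contact force between carrier and pack below 0.1 N), for 0.3 s.
At the end, for the whole second after the job is handed in: Carrier held by its handle by the gripper alone, underside 60 to 160 mm up, within 0.09 rad of level, still (0.03 m/s, 0.15 rad/s); its bottle, jar and carton in it, upright within 0.25 rad; pack released in the front part of the top drawer, drawer shut within 6 mm (all of step 2 and all of step 3 and x of syrup_center in the frame of carrier between -0.13 and 0.13 m and y of syrup_center in the frame of carrier between -0.085 and 0.085 m and z of syrup_center in the frame of carrier between 0.0315 and 0.0675 m and angle between each of syrup_center, jar_center, small_carton_center's own z axis and vertical below 0.25 rad and x of jar_center in the frame of carrier between -0.13 and 0.13 m and y of jar_center in the frame of carrier between -0.085 and 0.085 m and z of jar_center in the frame of carrier between 0.024 and 0.06 m and x of small_carton_center in the frame of carrier between -0.13 and 0.13 m and y of small_carton_center in the frame of carrier between -0.085 and 0.085 m and z of small_carton_center in the frame of carrier between 0.029 and 0.065 m); the arm keeps its last pose, push and grip.
It fails at once if a bystanding medicine is moved more than 25 mm or knocked over (distance of any of tall_carton, tablet_bottle from where it was at the start of the episode above 0.025 m or angle between any of tall_carton, tablet_bottle's own z axis and vertical above 0.3 rad).
It fails at once if the carrier is tipped by more than 0.25 rad (angle between carrier's own z axis and vertical above 0.25 rad).
It fails at once if the drawer is slammed (closes faster than 0.5 m/s) (velocity of joint drawer below -0.5 m/s).
It fails at once if the pack is dropped or thrown (faster than 1.2 m/s) (linear speed of pack above 1.2 m/s).
It also fails if it takes over 72 s, if anything falls off the work surface, if the arm or the gripper's body presses on something with over 40 N, if the wrist force passes 120 N, or if a joint passes its speed limit or range.

## Working session

There is one attempt and no reset: what is moved stays moved. The work goes in short steps, Python scripts to look and compute and a tool call to move; the robot and the scene stay as the last step left them, time stands still between calls to the robot, and variables do not carry over. Pictures are saved under pics/ and viewed, at most 10 in all, crops included, and the job is handed in when it is done.

Besides the shell and the picture viewer there is one more tool, called after "Call:" by a JSON object that holds its "name" and its "arguments". send_rows: Moves the arm, as the interface text tells. Its arguments: {"type":"object","properties":{"increments":{"type":"array"},"newtons":{"type":"number"}},"required":["increments"]}

```bash
mkdir -p pics; cat > h.py <<'E'
import numpy as np, cv2
from rig import robot
def cam(n):
    c=robot.camera(n); return c
def world(c,mask=None):
    # per-pixel world points from range
    z=c["range_z"]; v,u=np.indices(z.shape)
    P=np.stack([(u-c["cx"])/c["fx"]*z,(v-c["cy"])/c["fy"]*z,z],-1)
    return (P-c["t"])@c["R"]
def save(img,n): cv2.imwrite(f"pics/{n}.png",cv2.cvtColor(img,cv2.COLOR_RGB2BGR))
E
python3 - <<'E'
from h import *
for n in("top","side"):
    c=cam(n); save(c["image"],n+"0"); np.savez(n+"0.npz",**c); print(n,c["R"].round(3).tolist(),c["t"].round(3),c["fx"],(-c["R"].T@c["t"]).round(3),(c["range_z"]>0).mean())
print(robot.get_obs())
E
```

```text
top [[0.014, -1.0, 0.018], [-0.986, -0.017, -0.168], [0.169, -0.016, -0.986]] [0.017 0.568 1.299] 472.52434694974676 [0.341 0.048 1.376] 0.9956309000651041
side [[-0.977, -0.213, 0.019], [-0.175, 0.745, -0.644], [0.123, -0.632, -0.765]] [0.539 0.145 1.004] 424.9034284788814 [0.428 0.641 0.852] 0.9958597819010416
{'time': 0.1, 'q': array([ 1.01548358e+00,  5.28355416e-01,  1.43375823e+00, -2.46702313e-05,
        1.18142081e+00, -1.78503795e-01]), 'joint_velocities': array([ 0.00032776, -0.00087079, -0.00067453,  0.0009839 ,  0.00014303,
        0.00071685]), 'joint_torque': array([ 1.26165214e-04, -4.40988779e+01, -1.77150643e+01,  6.35276176e-02,
        5.34214801e-02, -2.67881836e-05]), 'position': array([0.22960931, 0.58060535, 0.22968548]), 'tool_rot': array([ 1.87287146e-01,  9.82304730e-01, -9.10372105e-04, -3.37644994e-04]), 'ft_force': array([0.37635855, 0.2641683 , 0.07527998]), 'moment': array([-0.0202388 , -0.02474256, -0.00030728]), 'grip_force': 0.0, 'grip_width': 0.0870259452790919}
```

View pics/top0.png

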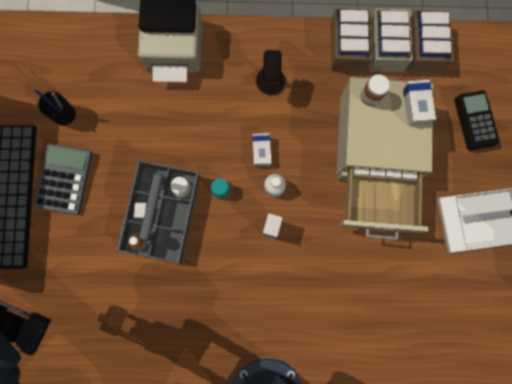

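View pics/side0.png

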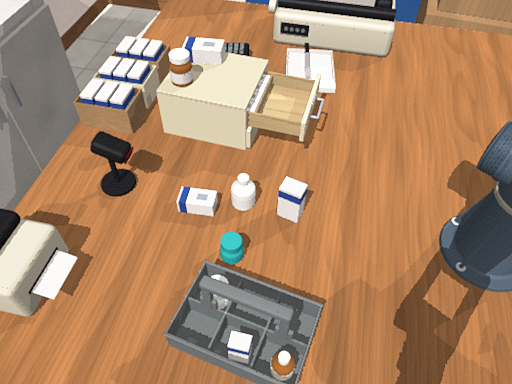

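The picture shows three cartons that could be the pack, in the top view: one lying flat at (262,149), a tall one standing at (272,225), and one on the chest at (419,102). In the side view the first is at (197,201) and lies flat with a blue band, so I choose (262,149). The turquoise jar at (220,188) stays untouched. The carrier is at (160,212), the drawer at (386,200) and the pull at (382,236).

```bash
python3 - <<'E'
from h import *
c=dict(np.load("top0.npz")); W=world(c)
def rect(u0,v0,u1,v1,z0,z1,name,big=True):
    s=W[v0:v1,u0:u1].reshape(-1,3); s=s[(s[:,2]>z0)&(s[:,2]<z1)]
    r=cv2.minAreaRect((s[:,:2]*1000).astype(np.float32)); b=cv2.boxPoints(r)
    print(name,len(s),"c",np.round(r[0],1),"size",np.round(r[1],1),"ang",round(r[2],2),"zmed",s[:,2].mean().round(4),"box",b.round().tolist())
print("table z",np.median(W[260:300,250:350,2]))
rect(245,125,280,172,.03,.05,"pack")
rect(258,208,290,245,.095,.115,"tall")
rect(258,170,292,200,.02,.11,"bottle")
rect(208,175,232,202,.02,.11,"turq")
rect(110,155,205,268,.14,.18,"handle")
rect(110,155,205,268,.05,.07,"tray")
rect(335,75,440,185,.14,.16,"chesttop")
rect(335,205,435,235,.128,.15,"front")
rect(350,225,410,245,.09,.115,"pull")
rect(345,185,430,225,.075,.09,"floor")
rect(345,160,430,185,.075,.14,"row")
im=c["image"]; a=cv2.resize(im[115:250,200:300],None,fx=4,fy=4,interpolation=2); save(a,"crop1")
E
```

```text
table z 0.0005578677698244801
pack 524 c [696.   25.1] size [92.2 49.5] ang 1.67 zmed 0.0401 box [[649.0, 48.0], [651.0, -1.0], [743.0, 2.0], [741.0, 51.0]]
tall 308 c [466.6  -5.9] size [39.9 55.9] ang 74.82 zmed 0.1052 box [[434.0, -18.0], [488.0, -32.0], [499.0, 6.0], [445.0, 21.0]]
bottle 377 c [586.2 -13.6] size [57.3 59.1] ang 2.99 zmed 0.0689 box [[556.0, 14.0], [559.0, -45.0], [616.0, -42.0], [613.0, 17.0]]
turq 300 c [575.2 141.8] size [51.4 49.8] ang 68.27 zmed 0.0533 box [[543.0, 127.0], [589.0, 109.0], [608.0, 156.0], [562.0, 175.0]]
handle 675 c [506.2 311.7] size [ 24.9 176.4] ang 80.3 zmed 0.1592 box [[417.0, 314.0], [591.0, 285.0], [595.0, 309.0], [421.0, 339.0]]
tray 1379 c [505.7 312.3] size [176.5 262. ] ang 80.21 zmed 0.0603 box [[362.0, 248.0], [620.0, 203.0], [650.0, 377.0], [392.0, 422.0]]
chesttop 5873 c [ 743.4 -321.2] size [232.4 252.5] ang 86.41 zmed 0.15 box [[610.0, -429.0], [862.0, -445.0], [877.0, -213.0], [625.0, -197.0]]
front 430 c [ 467.2 -303.7] size [ 55.4 220.9] ang 8.35 zmed 0.1373 box [[424.0, -198.0], [456.0, -417.0], [511.0, -409.0], [479.0, -190.0]]
pull 180 c [ 448.6 -298.4] size [162.3  26.6] ang 86.31 zmed 0.1054 box [[430.0, -379.0], [457.0, -380.0], [467.0, -218.0], [441.0, -217.0]]
floor 2433 c [ 535.5 -305.8] size [193.3 111.9] ang 86.47 zmed 0.0832 box [[474.0, -399.0], [585.0, -406.0], [597.0, -213.0], [486.0, -206.0]]
row 1263 c [ 599.8 -311.2] size [230.5  61.4] ang 84.63 zmed 0.1073 box [[558.0, -423.0], [620.0, -429.0], [641.0, -199.0], [580.0, -194.0]]
```

View pics/crop1.png

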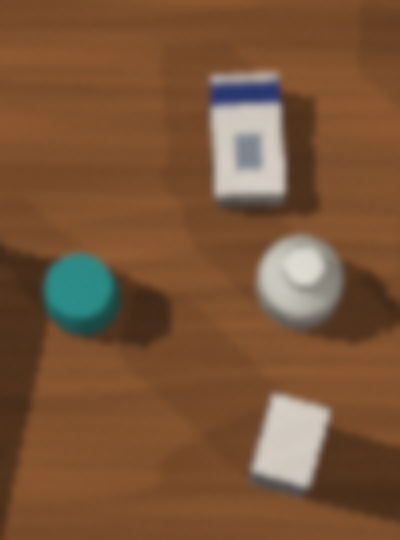

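The crop confirms it: the flat carton with the blue band at (248,140) is the pack. The bottle is at (300,280), the tall carton at (290,440) and the turquoise jar at (82,290). Now moving above the pack.

Call:
{"name": "send_rows", "arguments": {"increments": [0,0,0.02,2.33,-2.78,0,1,0,0,0.02,2.33,-2.78,0,1,0,0,0.02,2.33,-2.78,0,1,0,0,0.02,2.33,-2.78,0,1,0,0,0.02,2.33,-2.78,0,1,0,0,0.02,2.33,-2.78,0,1,0,0,0.02,2.33,-2.78,0,1,0,0,0.02,2.33,-2.78,0,1,0,0,0.02,2.33,-2.78,0,1,0,0,0.02,2.33,-2.78,0,1,0,0,0.02,2.33,-2.78,0,1,0,0,0.02,2.33,-2.78,0,1,0,0,0.02,2.33,-2.78,0,1,0,0,0.02,2.33,-2.78,0,1,0,0,0.02,2.33,-2.78,0,1,0,0,0.02,2.33,-2.78,0,1,0,0,0.02,2.33,-2.78,0,1,0,0,0.02,2.33,-2.78,0,1,0,0,0.02,2.33,-2.78,0,1,0,0,0.02,2.33,-2.78,0,1]}}

```text
time: 1.77
position: [0.6964, 0.0236, 0.2299]
tool_rot: [-0.012, 1.0, 0.0, -0.001]
ft_force: [1.4, 0.0, -0.1]
grip_width: 0.0868
grip_force: 0.0
```

Call:
{"name": "send_rows", "arguments": {"increments": [0,0,0,0,0.1,-2.5,1,0,0,0,0,0,-2.5,1,0,0,0,0,0,-2.5,1,0,0,0,0,0,-2.5,1,0,0,0,0,0,-2.5,1,0,0,0,0,0,-2.5,1,0,0,0,0,0,-2,1,0,0,0,0,0,-2,1,0,0,0,0,0,-1.5,1,0,0,0,0,0,-0.9,1,0,0,0,0,0,0,1,0,0,0,0,0,0,0.3,0,0,0,0,0,0,0.3,0,0,0,0,0,0,0.3,0,0,0,0,0,0,0.3,0,0,0,0,0,0,0.3], "newtons": 20}}

```text
time: 3.1
position: [0.6966, 0.0261, 0.0177]
tool_rot: [-0.012, 1.0, -0.0, 0.001]
ft_force: [-0.5, 0.2, 0.7]
grip_width: 0.0615
grip_force: 0.0
```

Call:
{"name": "send_rows", "arguments": {"increments": [0,0,0,0,0,0,0.3,0,0,0,0,0,0,0.3,0,0,0,0,0,0,0.3,0,0,0,0,0,0,0.3,0,0,0,0,0,0,0.3,0,0,0,0,0,0,0.3], "newtons": 20}}

```text
time: 3.6
position: [0.6962, 0.0259, 0.0171]
tool_rot: [-0.012, 1.0, -0.0, 0.0]
ft_force: [-2.0, -0.1, 5.3]
grip_width: 0.0501
grip_force: 19.8
```

Call:
{"name": "send_rows", "arguments": {"increments": [0,0,0,0,0,1.5,0.3,0,0,0,0,0,2.5,0.3,0,0,0,0,0,3,0.3,0,0,0,0,0,3,0.3,0,0,0,0,0,3,0.3,0,0,0,0,0,3,0.3,0,0,0,0,0,3,0.3,0,0,-0.008,-1.4,-2.78,1,0.3,0,0,-0.008,-1.4,-2.78,0,0.3,0,0,-0.008,-1.4,-2.78,0,0.3,0,0,-0.008,-1.4,-2.78,0,0.3,0,0,-0.008,-1.4,-2.78,0,0.3,0,0,-0.008,-1.4,-2.78,0,0.3,0,0,-0.008,-1.4,-2.78,0,0.3,0,0,-0.008,-1.4,-2.78,0,0.3,0,0,-0.008,-1.4,-2.78,0,0.3,0,0,-0.008,-1.4,-2.78,0,0.3,0,0,-0.008,-1.4,-2.78,0,0.3,0,0,-0.008,-1.4,-2.78,0,0.3]}}

```text
time: 5.18
position: [0.5269, -0.308, 0.2167]
tool_rot: [0.037, 0.999, 0.001, -0.0]
ft_force: [-0.0, 0.1, -1.1]
grip_width: 0.05
grip_force: 19.8
```

```bash
python3 - <<'E'
from h import *
print(robot.get_obs()["position"])
c=cam("wrist"); W=world(c); save(c["image"],"wrist1")
s=cam("side"); save(np.vstack([c["image"],s["image"]])[:, :][0:768:1][::1] if 0 else s["image"],"side1")
p=W.reshape(-1,3); o=[.529,-.307]; ax=np.array([.998,-.063]); ay=np.array([.063,.998])
d=p[:,:2]-o; lx=d@ax; ly=d@ay
for lo,hi in((-.02,.02),(.05,.08),(-.08,-.05)):
  m=(abs(ly-(lo+hi)/2)<(hi-lo)/2)&(abs(lx)<.13)
  b=np.arange(-.12,.12,.004); i=np.digitize(lx[m],b)
  print(lo,[(round(b[k-1]*1000),round(float(np.median(p[m][i==k,2]))*1000)) for k in range(1,len(b)) if (i==k).sum()>2])
E
```

```text
[ 0.52692425 -0.30801063  0.21672616]
-0.02 [(-120, 0), (-116, 0), (-112, 0), (-108, 0), (-104, 0), (-96, 106), (-92, 107), (-88, 1), (-84, 0), (-80, 371), (-76, 0), (-72, 130), (-68, 137), (-64, 138), (-60, 138), (-52, 83), (-48, 229), (-44, 239), (-40, 239), (-36, 294), (-32, 314), (-28, 314), (-24, 240), (-20, 240), (-16, 240), (-12, 240), (-8, 239), (8, 240), (12, 240), (16, 240), (20, 240), (24, 240)]
0.05 [(-120, 0), (-116, 0), (-112, 0), (-108, 0), (-104, 0), (-100, 0), (-96, 0), (-92, 0), (-88, 0), (-84, 0), (-80, 0), (-76, 0), (-72, 84), (-68, 137), (-64, 138), (-60, 138), (-52, 83), (-48, 83), (-44, 83), (-40, 296), (-36, 297), (-32, 297), (-28, 305), (-24, 83), (-20, 84), (-16, 280), (-12, 281), (-8, 84), (-4, 83), (0, 83), (4, 83), (8, 83), (12, 83), (16, 83), (20, 83), (24, 83), (28, 83), (32, 83), (36, 83), (40, 83), (44, 83), (48, 83), (52, 83), (56, 83), (60, 83), (64, 83), (88, 150), (92, 150)]
-0.08 [(-120, 0), (-116, 0), (-112, 0), (-108, 0), (-104, 0), (-100, 0), (-96, 0), (-92, 0), (-88, 0), (-84, 0), (-80, 0), (-76, 0), (-72, 97), (-68, 138), (-64, 138), (-60, 138), (-52, 83), (-48, 83), (-44, 293), (-40, 302), (-36, 302), (-32, 302), (-28, 302), (-24, 302), (-20, 83), (-16, 83), (-12, 83), (-8, 83), (-4, 83), (0, 83), (4, 83), (8, 83), (12, 83), (16, 83), (20, 83), (24, 83), (28, 83), (32, 83), (36, 83), (40, 83), (44, 83), (48, 83), (52, 83), (56, 83), (60, 83), (88, 149), (92, 150), (96, 119), (100, 119), (104, 119)]
```

View pics/wrist1.png

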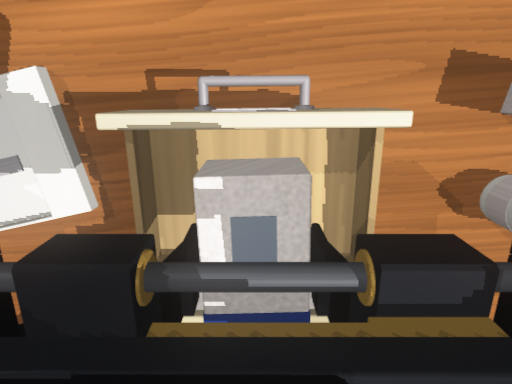

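Wrist picture: the pack (255,235) hangs aligned with the drawer, with the panel at (255,118) and the pull at (255,80). Lowering it with a small forward correction.

Call:
{"name": "send_rows", "arguments": {"increments": [0,0,0,0.4,0,-1.5,0.3,0,0,0,0,0,-2,0.3,0,0,0,0,0,-2,0.3,0,0,0,0,0,-2,0.3,0,0,0,0,0,-1.5,0.3,0,0,0,0,0,-1,0.3,0,0,0,0,0,-0.5,0.3,0,0,0,0,0,-0.5,0.3,0,0,0,0,0,0,0.3]}}

```text
time: 6.03
position: [0.532, -0.3071, 0.1062]
tool_rot: [0.036, 0.999, 0.0, -0.0]
ft_force: [-0.4, -0.2, -0.7]
grip_width: 0.05
grip_force: 19.8
```

Call:
{"name": "send_rows", "arguments": {"increments": [0,0,0,0,0,-0.25,0.3,0,0,0,0,0,-0.25,0.3,0,0,0,0,0,-0.1,0.3,0,0,0,0,0,0,0.3,0,0,0,0,0,0,0.9,0,0,0,0,0,0,0.9,0,0,0,0,0,0,0.9,0,0,0,0,0,0,0.9,0,0,0,0,0,0,0.9,0,0,0,0,0,0,0.9,0,0,0,0,0,0,0.9,0,0,0,0,0,0,0.9]}}

```text
time: 7.03
position: [0.5319, -0.3075, 0.1005]
tool_rot: [0.036, 0.999, -0.0, -0.0]
ft_force: [-0.2, -0.1, -0.1]
grip_width: 0.0784
grip_force: 0.0
```

Call:
{"name": "send_rows", "arguments": {"increments": [0,0,0,0,0,1.5,0.9,0,0,0,0,0,2.5,0.9,0,0,0,0,0,3,0.9,0,0,0,0,0,3,0.9,0,0,0,-2,0.1,0,0.3,0,0,0,-3,0.2,0,0,0,0,0,-3,0.2,0,0,0,0,0,-3,0.2,0,0,0,0,0,-1.7,0,0,0,0,0,0,0,0,0,0,0,0,0,0,0,0,0]}}

```text
time: 7.95
position: [0.4047, -0.3007, 0.2009]
tool_rot: [0.037, 0.999, -0.0, 0.0]
ft_force: [-0.0, -0.5, 0.1]
grip_width: 0.0396
grip_force: 0.0
```

```bash
python3 - <<'E'
from h import *
o=robot.get_obs(); print(o["position"],o["grip_width"])
c=cam("side"); save(cv2.resize(c["image"][30:180,130:380],None,fx=3,fy=3),"side2")
t=cam("top"); W=world(t).reshape(-1,3)
ax=np.array([.998,-.063]); ay=np.array([.063,.998]); d=W[:,:2]-[.533,-.307]; lx=d@ax; ly=d@ay
m=(abs(lx)<.055)&(abs(ly)<.085)&(W[:,2]>.11)&(W[:,2]<.13); print(m.sum(),W[m,2].mean(),lx[m].min(),lx[m].max(),ly[m].min(),ly[m].max())
E
```

```text
[ 0.40473019 -0.30072292  0.20090603] 0.03964587564821422
653 0.12274717304283443 -0.04657803688786312 0.045087423595286225 -0.024661507198359096 0.02763411386791027
```

View pics/side2.png

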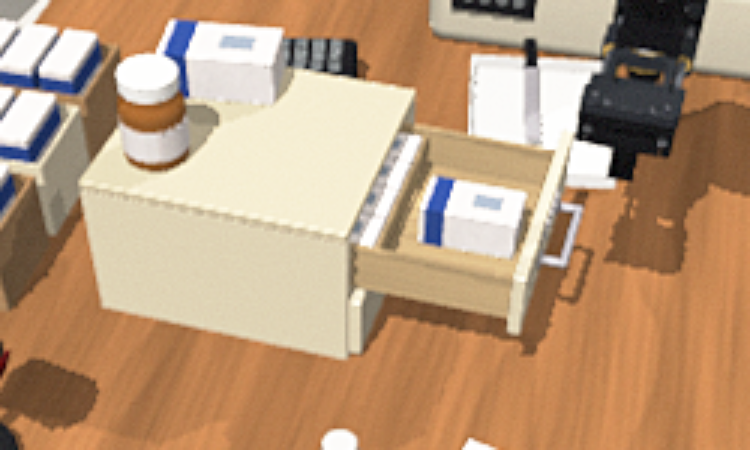

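The pack lies flat at (475,215) in the drawer's front part, and the fingers (635,130) are clear in front of the pull (565,235). Descending in front of the pull.

Call:
{"name": "send_rows", "arguments": {"increments": [0,0,0,0,0,-2,0,0,0,0,0,0,-2.5,0,0,0,0,0,0,-2.5,0,0,0,0,0,0,-1.8,0,0,0,0,0,0,-1,0,0,0,0,0,0,0,0,0,0,0,0,0,0,0,0,0,0,0.5,0,0,0,0,0,0,0.5,0,0,0,0,0,0,0.5,-0.1,0,0,0,0,0,0.5,0,0,0]}}

```text
time: 8.97
position: [0.4259, -0.3022, 0.1035]
tool_rot: [0.036, 0.999, -0.001, 0.001]
ft_force: [-1.9, -0.4, 0.4]
grip_width: 0.0004
grip_force: 0.6
```

Call:
{"name": "send_rows", "arguments": {"increments": [0,0,0,0.7,-0.04,0,0,0,0,0,1,-0.06,0,0,0,0,0,1,-0.06,0,0,0,0,0,1,-0.06,0,0,0,0,0,1,-0.06,0,0,0,0,0,1,-0.06,0,0,0,0,0,1,-0.06,0,0,0,0,0,1,-0.06,0,0,0,0,0,1,-0.06,0,0,0,0,0,1,-0.06,0,0,0,0,0,1,-0.06,0,0,0,0,0,1,-0.06,0,0,0,0,0,0.7,-0.04,0,0,0,0,0,0.5,-0.03,0,0,0,0,0,0.3,-0.02,0,0,0,0,0,0.3,-0.02,0,0,0,0,0,0,0,0,0]}}

```text
time: 10.38
position: [0.5606, -0.3094, 0.1025]
tool_rot: [0.036, 0.999, 0.0, 0.0]
ft_force: [-0.0, -0.5, 0.4]
grip_width: 0.0002
grip_force: 0.0
```

Call:
{"name": "send_rows", "arguments": {"increments": [0,0,0,0.3,-0.02,0,0,0,0,0,0.3,-0.02,0,0,0,0,0,0.3,-0.02,0,0,0,0,0,0.2,-0.01,0,0,0,0,0,0,0,0,0]}}

```text
time: 10.8
position: [0.5697, -0.3099, 0.1024]
tool_rot: [0.036, 0.999, 0.0, -0.002]
ft_force: [-4.6, -0.6, 2.1]
grip_width: 0.0003
grip_force: 2.3
```

Call:
{"name": "send_rows", "arguments": {"increments": [0,0,0,0.15,-0.01,0,0,0,0,0,0.15,-0.01,0,0,0,0,0,0,0,0,0,0,0,0,0,0,0,0]}}

```text
time: 11.13
position: [0.57, -0.3098, 0.1024]
tool_rot: [0.036, 0.999, 0.001, -0.005]
ft_force: [-10.6, -0.7, 5.0]
grip_width: 0.0006
grip_force: 5.2
```

Call:
{"name": "send_rows", "arguments": {"increments": [0,0,0,-0.5,0.03,0,0,0,0,0,-1.5,0.1,0,0,0,0,0,-2,0.12,0,0,0,0,0,-1,0.06,1,0,0,0,0,0,0,3,0,0,0,0,0,0,3.5,0,0,0,0,0,0,3.5,0.3,0,0,0,0,0,3.5,1,0,0,0,0,0,0,1]}}

```text
time: 11.88
position: [0.5284, -0.3105, 0.2568]
tool_rot: [0.036, 0.999, -0.005, 0.008]
ft_force: [1.1, -2.0, 1.1]
grip_width: 0.0132
grip_force: 0.0
```

```bash
python3 - <<'E'
from h import *
print(robot.get_obs()["position"])
t=cam("top"); W=world(t).reshape(-1,3)
ax=np.array([.998,-.063]); ay=np.array([.063,.998]); d=W[:,:2]-[.6175,-.313]; lx=d@ax; ly=d@ay
for a,b in((-.10,-.06),(.06,.10)):
  m=(ly>a)&(ly<b)&(lx>-.08)&(lx<.04)
  bb=np.arange(-.08,.04,.004); i=np.digitize(lx[m],bb)
  print([(round(bb[k-1]*1000),round(float(np.median(W[m][i==k,2]))*1000)) for k in range(1,len(bb)) if (i==k).sum()>0])
c=cam("side"); save(cv2.resize(c["image"][30:180,130:380],None,fx=3,fy=3),"side3")
E
```

```text
[ 0.52844606 -0.3105202   0.25679492]
[(12, 80), (16, 146), (20, 152), (24, 152), (28, 150), (32, 151)]
[(-80, 361), (-76, 360), (-72, 359), (-68, 359), (-64, 359), (-60, 358), (-56, 5), (-52, 0), (-48, 0), (-44, 1), (-40, 0), (-36, 0), (-32, -1), (-28, 0), (-24, 0), (-20, -1), (-16, 0), (-12, 76), (-8, 139), (-4, 138), (0, 148), (4, 150), (8, 152), (12, 150), (16, 151), (20, 150), (24, 150), (28, 150), (32, 151)]
```

View pics/side3.png

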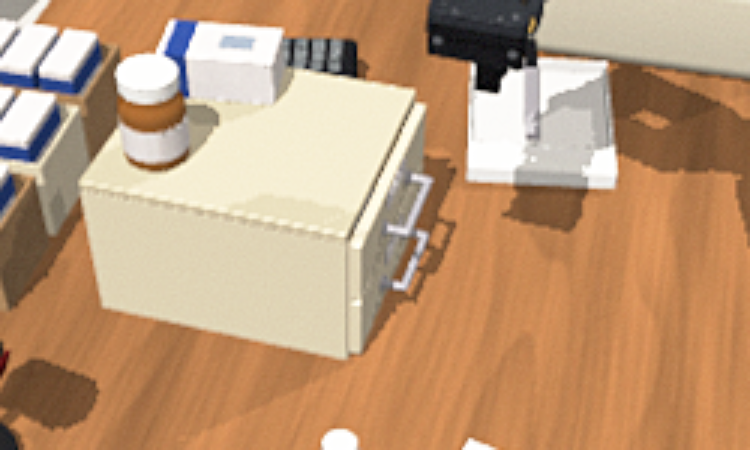

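The side view shows the drawer front flush with the lower drawer's, with the pulls at (410,195) and (410,260) in line, so it is shut. Now moving over the carrier handle.

Call:
{"name": "send_rows", "arguments": {"increments": [0,0,-0.005,-0.12,2,0,1,0,0,-0.005,-0.12,3.4,0,1,0,0,-0.005,-0.12,3.6,0,1,0,0,-0.005,-0.12,3.6,0,1,0,0,-0.005,-0.12,3.6,0,1,0,0,-0.005,-0.12,3.6,0,1,0,0,-0.005,-0.12,3.6,0,1,0,0,-0.005,-0.12,3.6,0,1,0,0,-0.005,-0.12,3.6,0,1,0,0,-0.005,-0.12,3.6,0,1,0,0,-0.005,-0.12,3.6,0,1,0,0,-0.005,-0.12,3.6,0,1,0,0,-0.005,-0.12,3.6,0,1,0,0,-0.005,-0.12,3.6,0,1,0,0,-0.005,-0.12,3.6,0,1,0,0,-0.005,-0.12,3.6,0,1,0,0,-0.005,-0.12,3.6,0,1,0,0,-0.005,-0.12,3,0,1,0,0,-0.007,0,0,0,1,0,0,0,0,0,0,1]}}

```text
time: 13.65
position: [0.501, 0.318, 0.2457]
tool_rot: [0.083, 0.997, -0.001, -0.001]
ft_force: [-0.3, -0.6, -0.4]
grip_width: 0.0868
grip_force: 0.0
```

```bash
python3 - <<'E'
from h import *
from scipy.spatial.transform import Rotation as Ro
o=robot.get_obs(); R=Ro.from_quat(o["tool_rot"]).as_matrix(); print(o["position"],"y ang",np.arctan2(R[1,1],R[0,1]),"z",R[:,2],o["grip_width"])
c=cam("wrist"); save(c["image"],"wrist4"); W=world(c).reshape(-1,3)
m=(W[:,2]>.15)&(W[:,2]<.168)&(np.hypot(W[:,0]-.506,W[:,1]-.312)<.11); s=W[m]
r=cv2.minAreaRect((s[:,:2]*1000).astype(np.float32)); print(m.sum(),r,s[:,2].mean(),cv2.boxPoints(r).round())
E
```

```text
[0.50100141 0.31796594 0.24573836] y ang 1.4041217746263779 z [-0.0028339  -0.00106891 -0.99999541] 0.08679639303060516
5556 ((505.18133544921875, 310.83319091796875), (24.0964298248291, 174.94000244140625), 80.1126937866211) 0.15937000238321017 [[417. 314.]
 [589. 284.]
 [593. 308.]
 [421. 338.]]
```

View pics/wrist4.png

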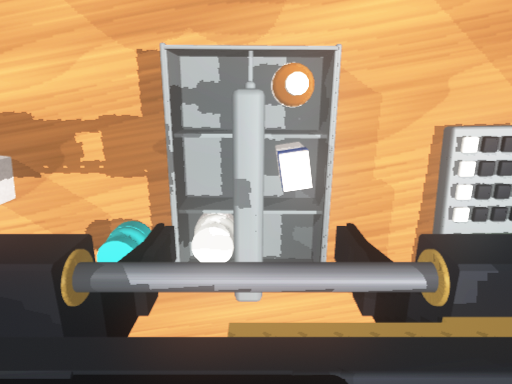

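Wrist view: the handle bar runs at (250,190) between the open fingers. The amber bottle (293,85), carton (295,168) and white jar (213,235) stand upright, and the turquoise jar (125,243) is outside the tray. Descend and grip.

Call:
{"name": "send_rows", "arguments": {"increments": [0,0,-0.006,0.45,-0.7,-1.5,1,0,0,0,0,0,-2,1,0,0,0,0,0,-2,1,0,0,0,0,0,-2,1,0,0,0,0,0,-1.7,1,0,0,0,0,0,-1,1,0,0,0,0,0,-0.5,1,0,0,0,0,0,0,0,0,0,0,0,0,0,0,0,0,0,0,0,0,0,0,0,0,0,0,0,0,0,0,0,0,0,0,0,0,0,0,0,0,0,0,0,0,0,0,0,0,0,0,0,0,0,0,0,0,0,0,0,0,0,0,0,0,0,0,0,0,0,0], "newtons": 55}}

```text
time: 15.12
position: [0.5068, 0.3097, 0.1406]
tool_rot: [0.088, 0.996, -0.0, 0.0]
ft_force: [0.0, 0.2, -0.9]
grip_width: 0.0284
grip_force: 0.0
```

Call:
{"name": "send_rows", "arguments": {"increments": [0,0,0,0,0,0,0,0,0,0,0,0,0,0,0,0,0,0,0,0,0,0,0,0,0,0,0,0,0,0,0,0,0,0,0,0,0,0,0,0,0.4,0,0,0,0,0,0,0.6,0,0,0,0,0,0,1,0,0,0,0,0,0,0,0,0,0,0,0,0,0,0], "newtons": 55}}

```text
time: 15.95
position: [0.5075, 0.3095, 0.1613]
tool_rot: [0.088, 0.996, 0.0, 0.001]
ft_force: [0.7, 1.4, -6.3]
grip_width: 0.0235
grip_force: 55.0
```

```bash
cat > lv.py <<'E'
from h import *
o=robot.get_obs(); print({k:np.round(o[k],3) for k in("position","tool_rot","ft_force","moment","grip_force","grip_width")})
h=float(o["position"][2])-.1406
c=cam("top"); W=world(c).reshape(-1,3); p=o["position"]; ax=np.array([.985,-.172]); ay=np.array([.172,.985])
d=W[:,:2]-p[:2]; lx=d@ax; ly=d@ay
m=(abs(lx)<.14)&(abs(ly)<.095)&(abs(W[:,2]-.062-h)<.02)
for n,e in(("x-",lx<-.12),("x+",lx>.12),("y-",ly<-.078),("y+",ly>.078)):
    k=m&e; k&=W[:,2]>np.percentile(W[k,2],50)-.004; print(n,k.sum(),W[k,2].mean().round(4))
E
python3 lv.py
```

```text
{'position': array([0.507, 0.31 , 0.161]), 'tool_rot': array([0.088, 0.996, 0.   , 0.001]), 'ft_force': array([ 0.731,  1.418, -6.338]), 'moment': array([-0.001, -0.006, -0.004]), 'grip_force': np.float64(54.997), 'grip_width': np.float64(0.023)}
x- 39 0.0839
x+ 102 0.083
y- 247 0.0834
y+ 6 0.0845
```

The carrier is level at 2 cm up. Lifting to about 10 cm.

Call:
{"name": "send_rows", "arguments": {"increments": [0,0,0,0,0,0.5,0,0,0,0,0,0,1,0,0,0,0,0,0,1,0,0,0,0,0,0,1,0,0,0,0,0,0,1,0,0,0,0,0,0,1,0,0,0,0,0,0,1,0,0,0,0,0,0,0.8,0,0,0,0,0,0,0.5,0,0,0,0,0,0,0.2,0,0,0,0,0,0,0,0,0,0,0,0,0,0,0,0,0,0,0,0,0,0,0,0,0,0,0,0,0,0,0,0,0,0,0,0,0,0,0,0,0,0,0,0,0,0,0,0,0,0,0,0,0,0,0,0,0,0,0,0,0,0,0,0]}}

```text
time: 17.58
position: [0.5068, 0.3096, 0.2405]
tool_rot: [0.088, 0.996, -0.0, -0.0]
ft_force: [-0.2, -0.4, -6.4]
grip_width: 0.0231
grip_force: 55.0
```

```bash
python3 lv.py; python3 -c "
from h import *
save(cam('side')['image'],'side5')"
```

```text
{'position': array([0.507, 0.31 , 0.24 ]), 'tool_rot': array([ 0.088,  0.996, -0.   , -0.   ]), 'ft_force': array([-0.222, -0.376, -6.401]), 'moment': array([-0.015, -0.042, -0.008]), 'grip_force': np.float64(54.997), 'grip_width': np.float64(0.023)}
x- 46 0.1623
x+ 112 0.1624
y- 284 0.1624
y+ 37 0.1623
```

View pics/side5.png

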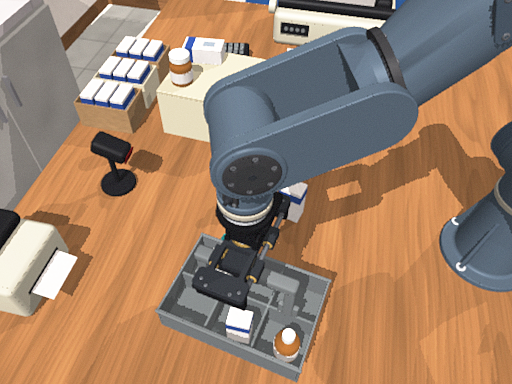

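The carrier hangs level about 10 cm up. Its carton (239,322) and amber bottle (287,343) are upright, and the tall carton (293,200) still stands. The jar is hidden behind the gripper. Handing in.

```bash
python3 -c "
from rig import robot
print(robot.hand_in())"
```

```text
the job is handed in; nothing more can be done
None
```

I laid the pack in the front of the top drawer and shut the drawer. I handed the job in with the carrier held level and still about 10 cm above the counter; no verdict came back, and the gripper hid the jar in the last picture.

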